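Blank off two valves for the pressure test

TASK

Close off both butterfly valves for the pressure test: lay the white sealing ring of the matching size flat and centred on each valve's upper face, then stand the steel blank of the same size centred on top of its ring, grip upwards. Leave the pipe spool, the pressure gauge and the nut where they lie.

Things in the scene. Friction and masses are not known exactly. Their poses are not given: they have to be found in the camera images.
- valve_large_face (a point): point at the centre of the upper face of the larger butterfly valve: a stainless valve bolted to the bench, lying with its port up, 48 mm high. Upper flange 66 mm across, open bore 44 mm wide (14 mm deep, to the closed disc), body below the flange 82 mm across at 14 to 33 mm height; a short stem end sticks out 11 mm sideways along its x. z points up; the bench lies 48 mm below this point.
- valve_small_face (a point): point at the centre of the upper face of the smaller butterfly valve: a stainless valve bolted to the bench, lying with its port up, 48 mm high. Upper flange 48 mm across, open bore 28 mm wide (14 mm deep, to the closed disc), body below the flange 62 mm across at 14 to 33 mm height; a short stem end sticks out 11 mm sideways along its x. z points up; the bench lies 48 mm below this point.
- seal_large_center (a point): centre (half-way up) of the larger sealing ring: a plain flat white plastic ring, 60 mm outside, 44 mm hole, 12 mm thick, lying loose and flat on the bench, about 35 g. z is its axis.
- seal_small_center (a point): centre (half-way up) of the smaller sealing ring: a plain flat white plastic ring, 42 mm outside, 28 mm hole, 12 mm thick, lying loose and flat on the bench, about 20 g. z is its axis.
- blank_large_center (a point): point on the axis, half-way up (22 mm above its underside), of the larger blank: a loose stainless disc 60 mm across and 8 mm thick with an upright cylindrical grip 24 mm across in the middle of its top, from 8 to 44 mm above the underside; about 240 g. It stands on its disc, z up.
- blank_small_center (a point): point on the axis, half-way up (22 mm above its underside), of the smaller blank: a loose stainless disc 42 mm across and 8 mm thick with an upright cylindrical grip 24 mm across in the middle of its top, from 8 to 44 mm above the underside; about 150 g. It stands on its disc, z up.
- ferrule_center (a point): centre (half-way up) of a bystander: a loose stainless pipe spool standing on end, 56 mm high, open right through, a 50 mm flange at each end. Not to be moved.
- gauge_center (a point): centre (half-way up) of a bystander: a loose black pressure gauge lying dial up, 62 mm across, 24 mm high, its brass stem sticking out 20 mm along its -y. Not to be moved.
- nut_center (a point): centre (half-way up) of a bystander: a loose dark steel hexagon nut, 28 mm over its corners, 14 mm high. Not to be moved.
Not all that is in view belongs to the job. Leave any green, pink or turquoise look-alike of the part that bears blank_small_center alone.

How it is judged:
At the end, for the whole second after the job is handed in: On each valve its ring lies flat, centre within 9 mm of the valve's axis and 3 to 9 mm above the face; on it stands the blank of that size, upright within 0.1 rad, within 10 mm of the axis, its point 31 to 37 mm above the face; all four released and at rest (horizontal distance between seal_large_center and valve_large_face below 0.009 m and horizontal distance between blank_large_center and valve_large_face below 0.01 m and z of seal_large_center in the frame of valve_large_face between 0.003 and 0.009 m and z of blank_large_center in the frame of valve_large_face between 0.031 and 0.037 m and angle between each of seal_large_center, blank_large_center, seal_small_center, blank_small_center's own z axis and vertical below 0.1 rad and linear speed of each of seal_large, blank_large, seal_small, blank_small below 0.01 m/s and angular speed of each of seal_large, blank_large, seal_small, blank_small below 0.1 rad/s and horizontal distance between seal_small_center and valve_small_face below 0.009 m and horizontal distance between blank_small_center and valve_small_face below 0.01 m and z of seal_small_center in the frame of valve_small_face between 0.003 and 0.009 m and z of blank_small_center in the frame of valve_small_face between 0.031 and 0.037 m); the robot touches nothing.
It fails at once if the pipe spool is moved more than 25 mm or knocked over (distance of ferrule_center from where it was at the start of the episode above 0.025 m or angle between ferrule_center's own z axis and vertical above 0.5 rad).
It fails at once if the pressure gauge is moved more than 25 mm or knocked over (distance of gauge_center from where it was at the start of the episode above 0.025 m or angle between gauge_center's own z axis and vertical above 0.5 rad).
It fails at once if the nut is moved more than 25 mm or knocked over (distance of nut_center from where it was at the start of the episode above 0.025 m or angle between nut_center's own z axis and vertical above 0.5 rad).
It also fails if it takes over 99 s, if anything falls off the work surface, if the arm or the gripper's body presses on something with over 40 N, if the wrist force passes 120 N, or if a joint passes its speed limit or range.

ROBOT

A 7-joint arm with a two-finger parallel gripper is mounted at the origin on the work surface. World frame = base frame: x ahead of the robot, y to its left, z up, the work surface at z = 0. Lengths are in m, angles in rad, forces in N, time in s.
With the tool pointing down it reaches from about 0.35 to 0.9 m from the base axis. Payload 19.9 kg.
Tool frame: the origin (TCP) lies between the finger pads; the fingertips stand arm.tip_reach ahead of it and the grasp point (between the pads) lies 8 mm behind it (arm.tip_reach is the distance from the TCP to the fingertips, in m); z points along the fingers, x is the direction in which the jaws open and shut, and the axes are right-handed (so a half turn about z gives the same grasp; the last joint's range is limited). The gripper opens to 94 mm and grips with 3 to 60 N. Pads are 16 mm wide; open, the fingers measure 119 mm over their backs; the gripper's body (75 mm by 177 mm) begins 78 mm behind the grasp point.
Start: joints at [-1.331, 0.417, -0.01, 1.614, 0.005, 1.111, -0.053], TCP at [0.174, 0.6, 0.216] pointing down, gripper open.
Joint ranges: [-2.81, 2.81], [-0.39, 2.02], [-1.27, 1.25], [0.06, 2.57], [-1.19, 4.33], [0.19, 2], [-2.82, 2.82]. Speed limits (rad/s): [1.89, 1.89, 2.39, 2.39, 3.01, 3.01, 3.01].

INTERFACE

Orientations are given as a unit quaternion [w, x, y, z].
In Python, from bench import readout, vision, hand_in, arm gives the robot as it stands.
- The arm moves only by the tool drive_tool, never from a script. Its argument "increments" is a list of rows, each an object of numbers: "tx", "ty", "tz": the shift along the tool's x, y, z in m; "ax", "ay", "az": the turn, a rotation vector about the tool's x, y, z in degrees. In form: [{"tx": .., "ty": .., "tz": .., "ax": .., "ay": .., "az": ..}, ...]. A call has 1 to 5 rows; each row shifts and turns the commanded pose from where the row before left it, along the tool's axes as they then stand; what a row does not reach is not made up. A row lasts 1/8 s, in which the tool goes at most 62.5 mm and 10.7 degrees, less where a joint would pass 70% of its speed; a pose out of reach is approached as far as the arm can. A call with a gripper value outside its range is refused whole. "claw" is the opening in per cent of the stroke, from 0 (shut) to 100 (fully open), set as the call begins (left out, the last holds). The fingers move at their own pace and stop on an object; "newtons" is the grip in N (left out, the last holds). Time passes only in rows, so rows that do not move let the fingers close. It gives the time, the measured TCP pose, the force and the opening at its end, in the units of the state.
- readout.observe(): the state, without advancing time (a new reading comes with each control period).
- vision.camera(name): name is "side" or "top"; returns a dict with "img" (384x512x3 uint8, blue, green, red), "depth" (384x512 float32, m along the optical axis (not along the pixel's ray), 0 where there is no reading), "camera_matrix" (3x3 intrinsics, pixels), "rvec" (rotation vector, rad) and "tvec" (3), from world to camera coordinates, as OpenCV has them. Camera axes: x right, y down, z forward; pixel columns grow to the right and rows downward; lengths in m; the calibration is good to about 2 mm. A picture is of the moment at which its call begins.
- hand_in(): hands the job in, once; it reports no verdict.
The state is a dict: "time": time; "q": joint angles; "dq": joint speeds; "joint_efforts": joint torques, N m; "eef_pos": TCP position; "orientation": TCP orientation; "ft_force": force on the tool from outside, world axes, zero at the start; "wrist_torque": the same for the moment, N m; "gripper_width": finger opening in m.
Only numpy, scipy, OpenCV 4.12 (cv2) and the standard library are available. Lean on these libraries where they do the work, as an engineer would, in place of code of your own. Each camera call takes 0.05 s, during which the arm holds its last target.

## Working session

There is one attempt and no reset: what is moved stays moved. The work goes in short steps, Python scripts to look and compute and a tool call to move; the robot and the scene stay as the last step left them, time stands still between calls to the robot, and variables do not carry over. Pictures are saved under pics/ and viewed, and the job is handed in when it is done.

Besides the shell and the picture viewer there is one more tool, called after "Emit:" as name([rows], argument=value, ...), one row to a line, values as JSON. drive_tool: Moves the arm, as the interface text tells. Its arguments: {"type":"object","properties":{"increments":{"type":"array"},"claw":{"type":"number"},"newtons":{"type":"number"}},"required":["increments"]}

```bash
ls; mkdir -p pics
python3 - <<'E'
from bench import readout, vision, arm
import cv2,pickle
print(readout.observe()); print(arm.tip_reach, [a for a in dir(arm) if a[0]!='_'])
for n in ['side','top']:
    c=vision.camera(n); cv2.imwrite(f'pics/{n}0.png',c['img']); pickle.dump(c,open(f'{n}0.pkl','wb')); print(c['camera_matrix'],c['rvec'],c['tvec'])
E
```

```text
pics
{'time': 0.0, 'q': array([-1.33052701,  0.41797849, -0.01030017,  1.61414847,  0.00473636,
        1.11073618, -0.05301786]), 'dq': array([-5.48581982e-05, -8.85682946e-04, -3.01695073e-04,  6.68681499e-04,
        2.53845033e-05, -2.22193247e-04, -3.71326771e-04]), 'joint_efforts': array([-1.02539838e-03, -8.51241946e+01,  6.38361834e-01, -4.26017368e+01,
       -4.87950537e-02,  1.84054649e-02,  9.10448625e-05]), 'eef_pos': array([0.1737067 , 0.59999608, 0.21583331]), 'orientation': array([ 4.23447995e-04,  7.99390836e-01,  6.00811037e-01, -4.58280052e-04]), 'ft_force': array([-0.19644865, -0.4217837 , -0.27085173]), 'wrist_torque': array([-0.04431863,  0.03115525, -0.01434543]), 'gripper_width': 0.09411207425558969}
0.011 ['MotionError', 'tip_reach']
[[369.82481417   0.         265.52103158]
 [  0.         369.82481417 192.63173881]
 [  0.           0.           1.        ]] [ 2.25884532 -0.22779929  0.09304205] [-0.47858118  0.13433341  0.80988659]
[[398.5937907    0.         251.66096605]
 [  0.         398.5937907  185.31215509]
 [  0.           0.           1.        ]] [ 2.27822635 -1.90247147  0.21402426] [-0.07464875  0.51178898  0.77645901]
```

View pics/side0.png

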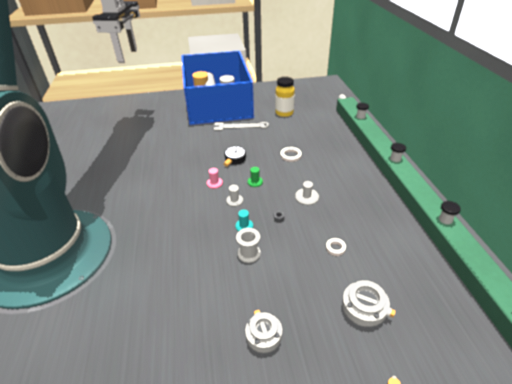

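View pics/top0.png

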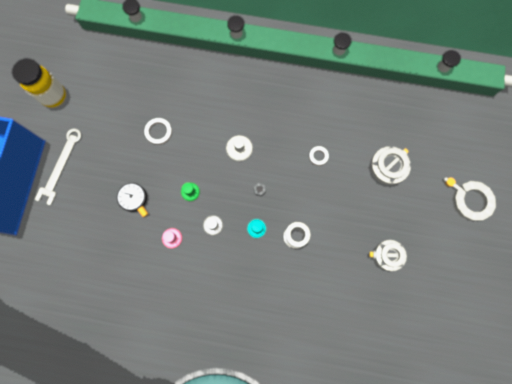

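```bash
cat > h.py <<'E'
import numpy as np,cv2,pickle
def ray(c,u,v,z):
    R=cv2.Rodrigues(np.array(c['rvec'],float))[0]; t=np.array(c['tvec'],float).ravel()
    K=np.array(c['camera_matrix']); d=R.T@np.linalg.inv(K)@[u,v,1]; o=-R.T@t
    return o+d*(z-o[2])/d[2]
def cloud(c):
    R=cv2.Rodrigues(np.array(c['rvec'],float))[0]; t=np.array(c['tvec'],float).ravel()
    K=np.array(c['camera_matrix']); D=c['depth']; v,u=np.mgrid[:D.shape[0],:D.shape[1]]
    p=np.stack([(u-K[0,2])/K[0,0]*D,(v-K[1,2])/K[1,1]*D,D],-1)
    w=(p-t)@R; w[D<=0]=np.nan; return w
def proj(c,p):
    return cv2.projectPoints(np.array([p],float),np.array(c['rvec'],float),np.array(c['tvec'],float),np.array(c['camera_matrix']),None)[0].reshape(-1,2)[0]
E
python3 - <<'E'
from h import *
for n in ['top','side']:
    c=pickle.load(open(n+'0.pkl','rb')); R=cv2.Rodrigues(c['rvec'])[0]; print(n,'cam at',-R.T@c['tvec'])
    w=cloud(c); z=w[...,2]
    if n=='top':
        T=c
        for nm,u,v in [('L',391,165),('S',391,255),('X',475,200),('sl',158,131),('ss',319,155),('bl',239,148),('bs',213,225),('fer',297,235),('nut',260,189),('gauge',131,197),('green',190,191),('pink',172,238),('turq',257,228)]:
            p=ray(c,u,v,0.03); print(nm,p.round(3))
    print(np.nanpercentile(z,[5,50,95]))
c=T; im=c['img']
x=cv2.resize(im[120:280,340:512],None,fx=4.5,fy=3.6*1.25,interpolation=cv2.INTER_CUBIC);cv2.imwrite('pics/c1.png',x[:, :])
x=cv2.resize(im[110:255,110:340],None,fx=3.4,fy=3.4,interpolation=cv2.INTER_CUBIC);cv2.imwrite('pics/c2.png',x)
w=cloud(c)
# heights map
z=np.nan_to_num(w[...,2]); cv2.imwrite('pics/z.png',cv2.resize(np.clip(z*4000,0,255).astype(np.uint8),None,fx=1.5,fy=1.5))
E
```

```text
top cam at [ 0.3379227  -0.01134651  0.86952199]
L [ 0.622 -0.273  0.03 ]
S [ 0.428 -0.293  0.03 ]
X [ 0.577 -0.458  0.03 ]
sl [0.607 0.246 0.03 ]
ss [ 0.616 -0.115  0.03 ]
bl [0.601 0.061 0.03 ]
bs [0.424 0.084 0.03 ]
fer [ 0.435 -0.094  0.03 ]
nut [ 0.518 -0.     0.03 ]
gauge [0.451 0.268 0.03 ]
green [0.487 0.147 0.03 ]
pink [0.382 0.163 0.03 ]
turq [ 0.434 -0.009  0.03 ]
[-2.62882007e-01  1.17322810e-04  4.47989435e-02]
side cam at [ 0.37090276 -0.61857331  0.61870825]
[-0.22484739  0.00135515  0.23469057]
```

View pics/c1.png

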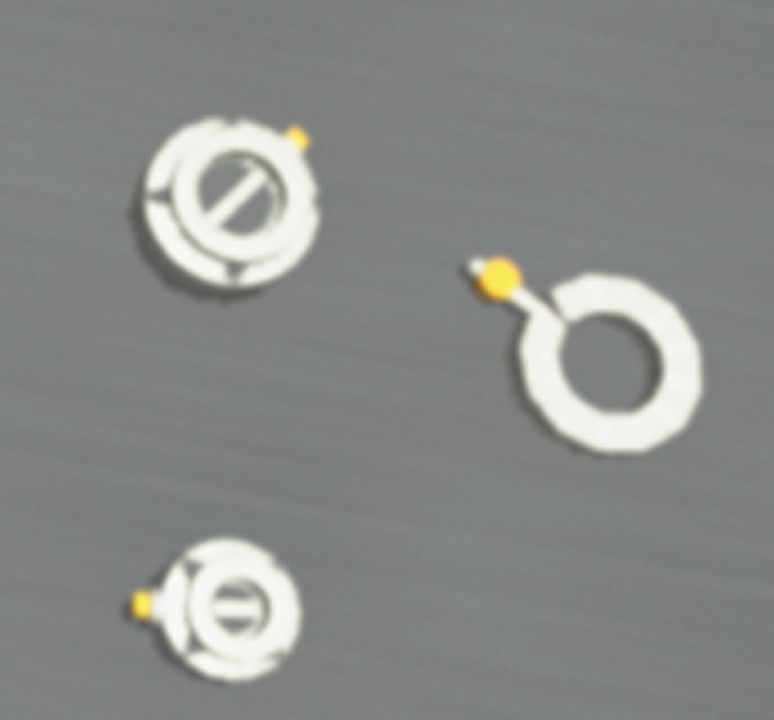

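View pics/c2.png

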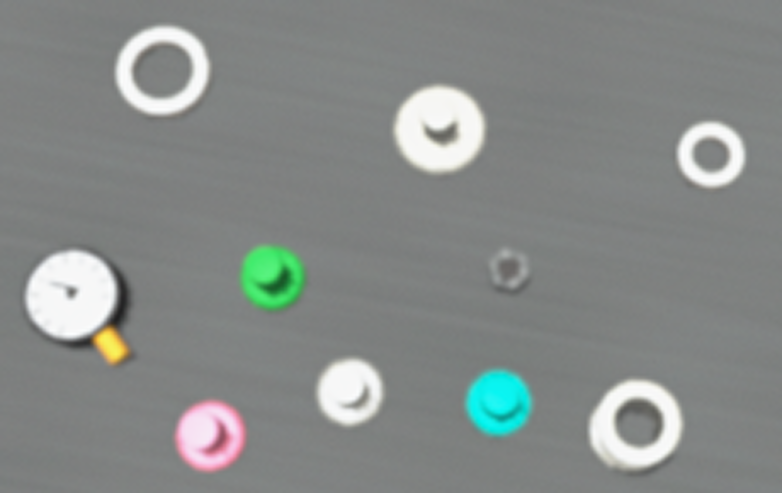

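View pics/z.png

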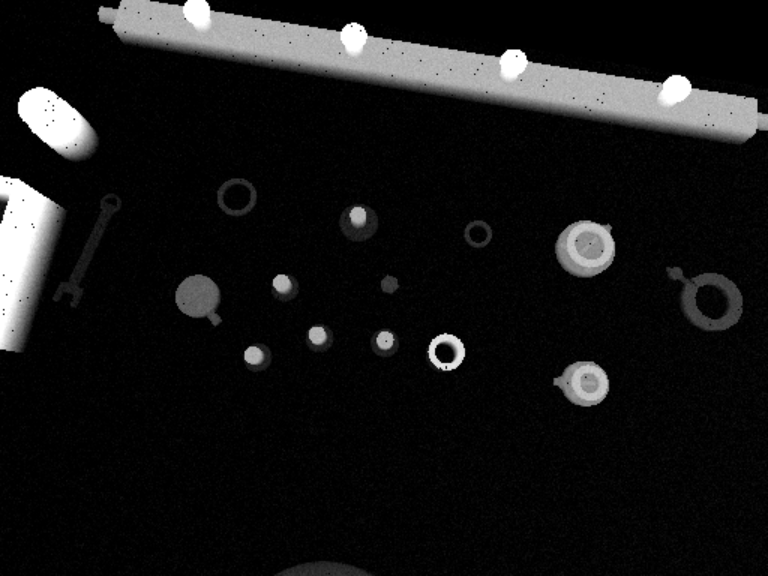

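```bash
cat > meas.py <<'E'
from h import *
# name: approx xy, zmin,zmax of top surface, true z, search radius
OB={'VL':((.62,-.27),.042,.054,.048,.045),'VS':((.43,-.29),.042,.054,.048,.035),
'SL':((.607,.246),.007,.017,.012,.05),'SS':((.616,-.115),.007,.017,.012,.04),
'BL':((.60,.06),.039,.050,.044,.04),'BS':((.424,.084),.039,.05,.044,.03),'BLd':((.60,.06),.005,.012,.008,.05),'BSd':((.424,.084),.005,.012,.008,.035),
'fer':((.435,-.094),.050,.062,.056,.05),'nut':((.518,0),.009,.02,.014,.03),'gauge':((.451,.268),.019,.03,.024,.055)}
def meas(c,name,xy=None,dz=0):
    (xy0,a,b,zt,r)=OB[name]; xy=xy or xy0; w=cloud(c)
    m=(w[...,2]>a+dz)&(w[...,2]<b+dz)&(np.hypot(w[...,0]-xy[0],w[...,1]-xy[1])<r)
    vv,uu=np.nonzero(m)
    if len(vv)<8: return None
    P=np.array([ray(c,u,v,zt+dz)[:2] for u,v in zip(uu,vv)],np.float32)
    mm=P.mean(0); (cx,cy),R=cv2.minEnclosingCircle(P)
    return np.array([cx,cy]).round(4),mm.round(4),round(2*R*1e3,1),len(P),np.round(np.median(w[...,2][m]),4)
E
python3 - <<'E'
from meas import *
for n in ['top','side']:
    c=pickle.load(open(n+'0.pkl','rb'))
    for k in OB: print(n,k,*(meas(c,k) or ['none']))
E
```

```text
top VL [ 0.6211 -0.2704] [ 0.6214 -0.2707] 67.2 430 0.0479
top VS [ 0.4276 -0.2898] [ 0.4275 -0.2897] 48.6 314 0.048
top SL [0.6128 0.2524] [0.6129 0.2523] 61.0 249 0.011
top SS [ 0.6208 -0.1154] [ 0.6214 -0.1157] 42.5 151 0.0117
top BL [0.6076 0.0639] [0.6076 0.0639] 24.2 92 0.0438
top BS [0.426  0.0874] [0.426  0.0872] 23.8 101 0.0436
top BLd [0.6075 0.0639] [0.6051 0.0626] 59.1 349 0.0076
top BSd [0.426  0.0875] [0.4235 0.0853] 40.8 136 0.0076
top fer [ 0.4334 -0.0914] [ 0.4335 -0.0918] 49.7 276 0.0558
top nut [0.5211 0.0017] [0.521  0.0015] 27.5 105 0.0137
top gauge [0.4467 0.2648] [0.4523 0.2706] 78.6 636 0.0241
side VL [ 0.6205 -0.2713] [ 0.6199 -0.2721] 69.1 600 0.0485
side VS [ 0.4269 -0.2904] [ 0.4267 -0.2909] 50.0 437 0.0485
side SL [0.6125 0.2525] [0.6133 0.2524] 68.3 136 0.0126
side SS [ 0.6192 -0.1156] [ 0.62   -0.1162] 46.5 167 0.0122
side BL [0.6084 0.0638] [0.607  0.0638] 29.0 60 0.0444
side BS [0.4256 0.0865] [0.4252 0.0868] 29.1 63 0.0448
side BLd [0.6062 0.0627] [0.6053 0.059 ] 61.8 213 0.009
side BSd [0.4253 0.0866] [0.4249 0.0818] 42.1 89 0.0088
side fer [ 0.4332 -0.0915] [ 0.4325 -0.0913] 53.0 257 0.0564
side nut [0.5202 0.001 ] [0.52   0.0016] 31.8 80 0.0148
side gauge [0.4477 0.2618] [0.4504 0.2686] 86.7 237 0.0256
```

Emit:
drive_tool([
  {"az": 10.5},
  {"az": 10.5},
  {"az": 10.5},
  {"az": 10.5},
  {"az": 10.5},
], newtons=20)

```text
validation failed for argument at $.in...
```

Emit:
drive_tool([
  {"az": 10.5},
  {"az": 10.5},
  {"az": 0.3},
  {"ty": 0.03},
  {"ty": 0.05},
])

```text
validation failed for argument at $.in...
```

Run:
```python
from h import *
w=cloud(pickle.load(open('top0.pkl','rb')))
m=(w[...,1]>.35)&(w[...,2]>.05)&(w[...,0]<.8); print(w[m].min(0),w[m].max(0))
w=cloud(pickle.load(open('side0.pkl','rb')))
m=(w[...,1]>.3)&(w[...,1]<.8)&(w[...,2]>.03)&(w[...,0]<.6)&(w[...,0]>.25)
print(w[m].min(0),w[m].max(0))
```

```text
[0.32985039 0.48502804 0.05001683] [0.68889922 0.57325562 0.13153956]
[0.327541   0.498498   0.03000132] [0.54802417 0.79999977 0.13459053]
```

Emit:
drive_tool([
  {"tx": 0, "ty": 0, "tz": 0, "ax": 0, "ay": 0, "az": 10.5},
  {"tx": 0, "ty": 0, "tz": 0, "ax": 0, "ay": 0, "az": 10.5},
  {"tx": 0, "ty": 0, "tz": 0, "ax": 0, "ay": 0, "az": 10.5},
  {"tx": 0, "ty": 0, "tz": 0, "ax": 0, "ay": 0, "az": 10.5},
  {"tx": 0, "ty": 0, "tz": 0, "ax": 0, "ay": 0, "az": 10.5},
], newtons=20)

```text
time: 0.72
eef_pos: [0.1737, 0.6001, 0.2161]
orientation: [0.0, 0.983, 0.182, -0.0]
ft_force: [-0.2, -0.5, -1.1]
gripper_width: 0.0941
```

Emit:
drive_tool([
  {"tx": 0, "ty": 0, "tz": 0, "ax": 0, "ay": 0, "az": 10.5},
  {"tx": 0, "ty": 0, "tz": 0, "ax": 0, "ay": 0, "az": 10.5},
  {"tx": 0, "ty": 0.06, "tz": 0, "ax": 0, "ay": 0, "az": 0},
  {"tx": 0, "ty": 0.06, "tz": 0, "ax": 0, "ay": 0, "az": 0},
  {"tx": 0, "ty": 0.06, "tz": 0, "ax": 0, "ay": 0, "az": 0},
])

```text
time: 1.35
eef_pos: [0.1748, 0.4183, 0.216]
orientation: [0.0, 1.0, 0.003, -0.0]
ft_force: [0.2, 0.4, 1.2]
gripper_width: 0.0939
```

Emit:
drive_tool([
  {"tx": 0.05, "ty": 0.03, "tz": 0, "ax": 0, "ay": 0, "az": 0},
  {"tx": 0.05, "ty": 0.03, "tz": 0, "ax": 0, "ay": 0, "az": 0},
  {"tx": 0.05, "ty": 0.03, "tz": 0, "ax": 0, "ay": 0, "az": 0},
  {"tx": 0.05, "ty": 0.03, "tz": 0, "ax": 0, "ay": 0, "az": 0},
  {"tx": 0.05, "ty": 0.03, "tz": 0, "ax": 0, "ay": 0, "az": 0},
])

```text
time: 1.98
eef_pos: [0.4271, 0.2708, 0.2165]
orientation: [-0.0, 1.0, 0.003, 0.0]
ft_force: [0.6, 1.0, 0.5]
gripper_width: 0.0938
```

Emit:
drive_tool([
  {"tx": 0.05, "ty": 0.005, "tz": 0.02, "ax": 0, "ay": 0, "az": 0.3},
  {"tx": 0.05, "ty": 0.005, "tz": 0.03, "ax": 0, "ay": 0, "az": 0},
  {"tx": 0.05, "ty": 0.005, "tz": 0.03, "ax": 0, "ay": 0, "az": 0},
  {"tx": 0.036, "ty": 0.0035, "tz": 0.03, "ax": 0, "ay": 0, "az": 0},
  {"tx": 0, "ty": 0, "tz": 0.02, "ax": 0, "ay": 0, "az": 0},
])

```text
time: 2.6
eef_pos: [0.6132, 0.2521, 0.0841]
orientation: [0.001, 1.0, -0.001, -0.0]
ft_force: [-0.4, -0.2, -0.4]
gripper_width: 0.0942
```

Emit:
drive_tool([
  {"tx": 0, "ty": 0, "tz": 0.02, "ax": 0, "ay": 0, "az": 0},
  {"tx": 0, "ty": 0, "tz": 0, "ax": 0, "ay": 0, "az": 0},
])

```text
time: 2.85
eef_pos: [0.6104, 0.2541, 0.0653]
orientation: [0.0, 1.0, 0.001, -0.001]
ft_force: [1.6, -0.4, 1.0]
gripper_width: 0.0941
```

Emit:
drive_tool([
  {"tx": 0.0025, "ty": 0.0017, "tz": 0.02, "ax": 0, "ay": 0, "az": 0},
  {"tx": 0, "ty": 0, "tz": 0.015, "ax": 0, "ay": 0, "az": 0},
  {"tx": 0, "ty": 0, "tz": 0.01, "ax": 0, "ay": 0, "az": 0},
  {"tx": 0, "ty": 0, "tz": 0, "ax": 0, "ay": 0, "az": 0},
])

```text
time: 3.35
eef_pos: [0.6139, 0.252, 0.0207]
orientation: [0.0, 1.0, 0.0, -0.001]
ft_force: [-0.5, 0.8, -0.5]
gripper_width: 0.0938
```

Emit:
drive_tool([
  {"tx": -0.001, "ty": 0, "tz": 0.005, "ax": 0, "ay": 0, "az": 0},
  {"tx": 0, "ty": 0, "tz": 0, "ax": 0, "ay": 0, "az": 0},
])

```text
time: 3.6
eef_pos: [0.6133, 0.2522, 0.0164]
orientation: [-0.0, 1.0, 0.001, -0.0]
ft_force: [0.2, -0.1, 0.3]
gripper_width: 0.0938
```

Emit:
drive_tool([
  {"tx": 0, "ty": 0, "tz": 0, "ax": 0, "ay": 0, "az": 0},
  {"tx": 0, "ty": 0, "tz": 0, "ax": 0, "ay": 0, "az": 0},
  {"tx": 0, "ty": 0, "tz": 0, "ax": 0, "ay": 0, "az": 0},
  {"tx": 0, "ty": 0, "tz": 0, "ax": 0, "ay": 0, "az": 0},
  {"tx": 0, "ty": 0, "tz": 0, "ax": 0, "ay": 0, "az": 0},
], claw=55)

```text
time: 4.22
eef_pos: [0.6134, 0.2521, 0.0165]
orientation: [0.0, 1.0, 0.0, 0.0]
ft_force: [-0.1, -0.1, 0.8]
gripper_width: 0.0599
```

Emit:
drive_tool([
  {"tx": 0, "ty": 0, "tz": -0.01, "ax": 0, "ay": 0, "az": 0},
  {"tx": 0, "ty": 0, "tz": -0.03, "ax": 0, "ay": 0, "az": 0},
  {"tx": 0, "ty": 0, "tz": -0.04, "ax": 0, "ay": 0, "az": 0},
  {"tx": 0, "ty": 0.02, "tz": -0.04, "ax": 0, "ay": 0, "az": 0},
  {"tx": 0, "ty": 0.04, "tz": -0.01, "ax": 0, "ay": 0, "az": 0},
])

```text
time: 4.85
eef_pos: [0.6143, 0.1931, 0.1497]
orientation: [-0.001, 1.0, 0.002, 0.002]
ft_force: [-0.1, -1.0, -0.8]
gripper_width: 0.0596
```

Emit:
drive_tool([
  {"tx": 0, "ty": 0.055, "tz": 0, "ax": 0, "ay": 0, "az": 0},
  {"tx": 0, "ty": 0.055, "tz": 0, "ax": 0, "ay": 0, "az": 0},
  {"tx": 0, "ty": 0.055, "tz": 0, "ax": 0, "ay": 0, "az": 0},
  {"tx": 0, "ty": 0.055, "tz": 0, "ax": 0, "ay": 0, "az": 0},
  {"tx": 0, "ty": 0.055, "tz": 0, "ax": 0, "ay": 0, "az": 0},
])

```text
time: 5.48
eef_pos: [0.6136, -0.0846, 0.1473]
orientation: [-0.0, 1.0, 0.001, 0.0]
ft_force: [1.2, -0.0, -0.2]
gripper_width: 0.0598
```

Emit:
drive_tool([
  {"tx": 0.002, "ty": 0.055, "tz": 0, "ax": 0, "ay": 0, "az": 0},
  {"tx": 0.002, "ty": 0.055, "tz": 0, "ax": 0, "ay": 0, "az": 0},
  {"tx": 0.002, "ty": 0.05, "tz": 0, "ax": 0, "ay": 0, "az": 0},
  {"tx": 0, "ty": 0.025, "tz": 0, "ax": 0, "ay": 0, "az": 0},
  {"tx": 0, "ty": 0, "tz": 0, "ax": 0, "ay": 0, "az": 0},
])

```text
time: 6.1
eef_pos: [0.6191, -0.2703, 0.147]
orientation: [0.001, 1.0, -0.001, 0.0]
ft_force: [0.3, 0.0, -0.1]
gripper_width: 0.0598
```

Emit:
drive_tool([
  {"tx": 0.002, "ty": 0, "tz": 0.03, "ax": 0, "ay": 0, "az": 0},
  {"tx": 0, "ty": 0, "tz": 0.025, "ax": 0, "ay": 0, "az": 0},
  {"tx": 0, "ty": 0, "tz": 0.013, "ax": 0, "ay": 0, "az": 0},
  {"tx": 0, "ty": 0, "tz": 0, "ax": 0, "ay": 0, "az": 0},
])

```text
time: 6.6
eef_pos: [0.6218, -0.2671, 0.0783]
orientation: [-0.0, 1.0, 0.001, -0.0]
ft_force: [0.0, 0.0, -0.5]
gripper_width: 0.0595
```

```bash
cat > look.py <<'E'
import sys
from bench import vision,readout
from meas import *
def look(n,tag,u0,u1,v0,v1,f):
    c=vision.camera(n); cv2.imwrite(f'pics/{n}{tag}.png',cv2.resize(c['img'][v0:v1,u0:u1],None,fx=f,fy=f,interpolation=cv2.INTER_CUBIC)); return c
E
python3 - <<'E'
from look import *
c=look('side','1',230,480,180,384,3)
print(readout.observe()['eef_pos'])
E
```

```text
[ 0.62218029 -0.26754373  0.07914445]
```

View pics/side1.png

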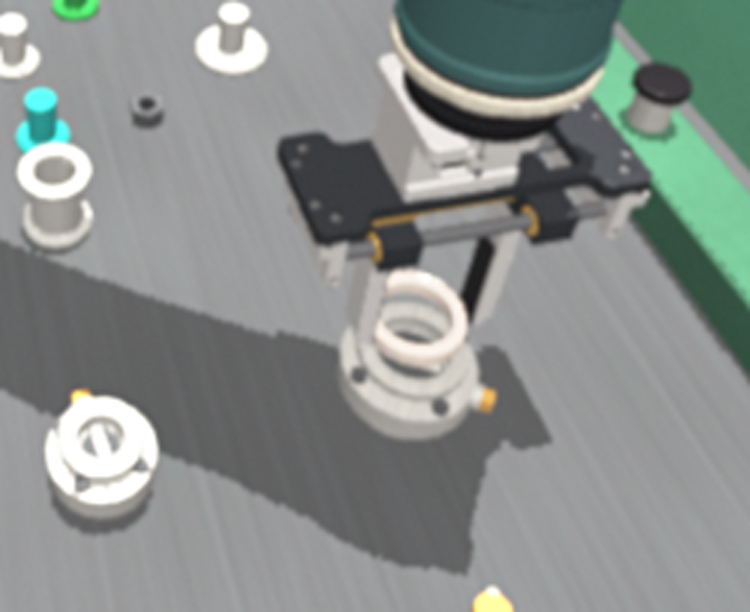

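Emit:
drive_tool([
  {"tx": -0.001, "ty": 0.0035, "tz": 0.006, "ax": 0, "ay": 0, "az": 0},
  {"tx": 0, "ty": 0, "tz": 0.005, "ax": 0, "ay": 0, "az": 0},
  {"tx": 0, "ty": 0, "tz": 0, "ax": 0, "ay": 0, "az": 0},
])

```text
time: 7.02
eef_pos: [0.6207, -0.2714, 0.0672]
orientation: [-0.0, 1.0, 0.0, -0.0]
ft_force: [0.2, 0.4, -0.5]
gripper_width: 0.0596
```

Emit:
drive_tool([
  {"tx": 0, "ty": -0.0005, "tz": 0.002, "ax": 0, "ay": 0, "az": 0},
  {"tx": 0, "ty": 0, "tz": 0, "ax": 0, "ay": 0, "az": 0},
  {"tx": 0, "ty": 0, "tz": 0, "ax": 0, "ay": 0, "az": 0},
])

```text
time: 7.4
eef_pos: [0.6209, -0.2708, 0.0656]
orientation: [0.0, 1.0, 0.001, 0.0]
ft_force: [-0.9, -0.2, -1.0]
gripper_width: 0.0595
```

Emit:
drive_tool([
  {"tx": 0, "ty": 0, "tz": 0, "ax": 0, "ay": 0, "az": 0},
  {"tx": 0, "ty": 0, "tz": 0, "ax": 0, "ay": 0, "az": 0},
  {"tx": 0, "ty": 0, "tz": -0.005, "ax": 0, "ay": 0, "az": 0},
  {"tx": 0, "ty": 0, "tz": -0.03, "ax": 0, "ay": 0, "az": 0},
  {"tx": 0, "ty": 0, "tz": -0.04, "ax": 0, "ay": 0, "az": 0},
], claw=85)

```text
time: 8.02
eef_pos: [0.6204, -0.2708, 0.141]
orientation: [-0.0, 1.0, 0.0, -0.001]
ft_force: [-0.2, -0.4, 1.6]
gripper_width: 0.0803
```

Emit:
drive_tool([
  {"tx": 0, "ty": -0.05, "tz": 0, "ax": 0, "ay": 0, "az": 0},
  {"tx": 0, "ty": -0.055, "tz": 0, "ax": 0, "ay": 0, "az": 0},
  {"tx": 0, "ty": -0.045, "tz": 0.02, "ax": 0, "ay": 0, "az": 0},
  {"tx": 0, "ty": -0.005, "tz": 0.03, "ax": 0, "ay": 0, "az": 0},
  {"tx": 0, "ty": 0, "tz": 0, "ax": 0, "ay": 0, "az": 0},
])

```text
time: 8.65
eef_pos: [0.6198, -0.1151, 0.0893]
orientation: [-0.0, 1.0, 0.001, -0.001]
ft_force: [-0.1, -0.6, 0.8]
gripper_width: 0.0798
```

Run:
```python
from look import *
c=look('side','2',230,480,180,384,3)
print(meas(c,'VL',(.621,-.2705),.012))
c=look('top','2',230,480,100,300,3)
print(meas(c,'VL',(.621,-.2705),.012))
print(readout.observe()['eef_pos'])
```

```text
(array([ 0.6188, -0.2694]), array([ 0.6182, -0.27  ], dtype=float32), 64.4, 460, np.float64(0.0602))
(array([ 0.6187, -0.2679]), array([ 0.6192, -0.2678], dtype=float32), 62.1, 315, np.float64(0.0596))
[ 0.62097469 -0.11696424  0.09154798]
```

View pics/side2.png

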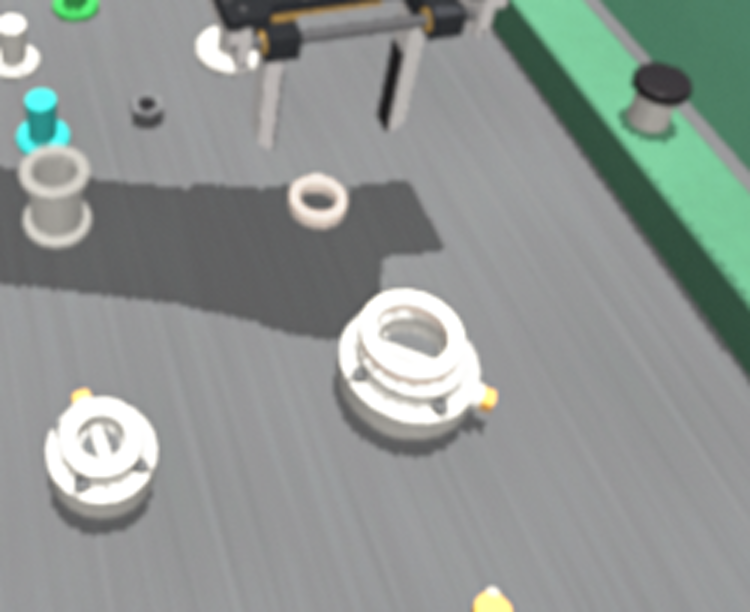

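Emit:
drive_tool([
  {"tx": 0, "ty": -0.001, "tz": 0.03, "ax": 0, "ay": 0, "az": 0},
  {"tx": 0, "ty": 0, "tz": 0.025, "ax": 0, "ay": 0, "az": 0},
  {"tx": 0, "ty": 0, "tz": 0.012, "ax": 0, "ay": 0, "az": 0},
  {"tx": 0, "ty": 0, "tz": 0, "ax": 0, "ay": 0, "az": 0},
  {"tx": 0, "ty": 0, "tz": 0, "ax": 0, "ay": 0, "az": 0},
])

```text
time: 9.38
eef_pos: [0.6214, -0.1153, 0.0248]
orientation: [0.0, 1.0, 0.0, 0.001]
ft_force: [-0.5, -0.1, 0.5]
gripper_width: 0.0797
```

Emit:
drive_tool([
  {"tx": -0.0005, "ty": 0, "tz": 0.0085, "ax": 0, "ay": 0, "az": 0},
  {"tx": 0, "ty": 0, "tz": 0, "ax": 0, "ay": 0, "az": 0},
  {"tx": 0, "ty": 0, "tz": 0, "ax": 0, "ay": 0, "az": 0},
])

```text
time: 9.75
eef_pos: [0.6202, -0.1149, 0.0151]
orientation: [0.0, 1.0, 0.0, 0.0]
ft_force: [0.1, 0.5, -0.2]
gripper_width: 0.08
```

Emit:
drive_tool([
  {"tx": 0, "ty": 0, "tz": 0, "ax": 0, "ay": 0, "az": 0},
  {"tx": 0, "ty": 0, "tz": 0, "ax": 0, "ay": 0, "az": 0},
  {"tx": 0, "ty": 0, "tz": 0, "ax": 0, "ay": 0, "az": 0},
  {"tx": 0, "ty": 0, "tz": 0, "ax": 0, "ay": 0, "az": 0},
  {"tx": 0, "ty": 0, "tz": 0, "ax": 0, "ay": 0, "az": 0},
], claw=36)

```text
time: 10.38
eef_pos: [0.6203, -0.1149, 0.015]
orientation: [0.0, 1.0, 0.0, 0.0]
ft_force: [-0.2, -0.3, 0.3]
gripper_width: 0.0412
```

Emit:
drive_tool([
  {"tx": 0, "ty": 0, "tz": -0.01, "ax": 0, "ay": 0, "az": 0},
  {"tx": 0, "ty": 0, "tz": -0.03, "ax": 0, "ay": 0, "az": 0},
  {"tx": 0, "ty": 0, "tz": -0.04, "ax": 0, "ay": 0, "az": 0},
  {"tx": 0, "ty": 0, "tz": -0.04, "ax": 0, "ay": 0, "az": 0},
  {"tx": -0.03, "ty": 0.025, "tz": 0, "ax": 0, "ay": 0, "az": 0},
])

```text
time: 11.0
eef_pos: [0.5927, -0.1388, 0.1383]
orientation: [0.0, 1.0, 0.002, 0.003]
ft_force: [-0.8, -0.4, -0.9]
gripper_width: 0.0417
```

Emit:
drive_tool([
  {"tx": -0.04, "ty": 0.04, "tz": 0, "ax": 0, "ay": 0, "az": 0},
  {"tx": -0.04, "ty": 0.04, "tz": 0, "ax": 0, "ay": 0, "az": 0},
  {"tx": -0.04, "ty": 0.04, "tz": 0, "ax": 0, "ay": 0, "az": 0},
  {"tx": -0.04, "ty": 0.03, "tz": 0, "ax": 0, "ay": 0, "az": 0},
  {"tx": 0, "ty": 0, "tz": 0, "ax": 0, "ay": 0, "az": 0},
])

```text
time: 11.62
eef_pos: [0.4277, -0.2925, 0.1359]
orientation: [0.0, 1.0, -0.002, 0.0]
ft_force: [-0.5, 0.6, 0.1]
gripper_width: 0.0414
```

Emit:
drive_tool([
  {"tx": 0, "ty": -0.002, "tz": 0.03, "ax": 0, "ay": 0, "az": 0},
  {"tx": 0, "ty": 0, "tz": 0.025, "ax": 0, "ay": 0, "az": 0},
  {"tx": 0, "ty": 0, "tz": 0.008, "ax": 0, "ay": 0, "az": 0},
  {"tx": 0, "ty": 0, "tz": 0, "ax": 0, "ay": 0, "az": 0},
  {"tx": 0, "ty": 0, "tz": 0, "ax": 0, "ay": 0, "az": 0},
])

```text
time: 12.25
eef_pos: [0.431, -0.2883, 0.0729]
orientation: [0.0, 1.0, 0.001, 0.001]
ft_force: [-0.2, -1.4, 0.5]
gripper_width: 0.0414
```

Emit:
drive_tool([
  {"tx": -0.0035, "ty": 0.0012, "tz": 0.004, "ax": 0, "ay": 0, "az": 0},
  {"tx": 0, "ty": 0, "tz": 0.003, "ax": 0, "ay": 0, "az": 0},
  {"tx": 0, "ty": 0, "tz": 0, "ax": 0, "ay": 0, "az": 0},
  {"tx": 0, "ty": 0, "tz": 0, "ax": 0, "ay": 0, "az": 0},
])

```text
time: 12.75
eef_pos: [0.4269, -0.2893, 0.065]
orientation: [0.0, 1.0, 0.0, -0.0]
ft_force: [-0.6, -0.1, -0.0]
gripper_width: 0.0416
```

Emit:
drive_tool([
  {"tx": 0.0003, "ty": 0, "tz": 0.0015, "ax": 0, "ay": 0, "az": 0},
  {"tx": 0, "ty": 0, "tz": 0, "ax": 0, "ay": 0, "az": 0},
  {"tx": 0, "ty": 0, "tz": 0, "ax": 0, "ay": 0, "az": 0},
])

```text
time: 13.12
eef_pos: [0.4272, -0.2893, 0.0635]
orientation: [0.0, 1.0, 0.0, -0.0]
ft_force: [-0.1, 0.2, -0.6]
gripper_width: 0.0413
```

Emit:
drive_tool([
  {"tx": 0, "ty": 0, "tz": 0, "ax": 0, "ay": 0, "az": 0},
  {"tx": 0, "ty": 0, "tz": 0, "ax": 0, "ay": 0, "az": 0},
  {"tx": 0, "ty": 0, "tz": 0, "ax": 0, "ay": 0, "az": 0},
  {"tx": 0, "ty": 0, "tz": -0.02, "ax": 0, "ay": 0, "az": 0},
  {"tx": 0, "ty": 0, "tz": -0.05, "ax": 0, "ay": 0, "az": 0},
], claw=60)

```text
time: 13.75
eef_pos: [0.4262, -0.2888, 0.133]
orientation: [-0.0, 1.0, 0.0, -0.002]
ft_force: [1.0, 0.4, 1.4]
gripper_width: 0.0565
```

Emit:
drive_tool([
  {"tx": 0, "ty": -0.04, "tz": 0, "ax": 0, "ay": 0, "az": 0},
  {"tx": 0, "ty": -0.055, "tz": 0, "ax": 0, "ay": 0, "az": 0},
  {"tx": 0, "ty": -0.055, "tz": 0, "ax": 0, "ay": 0, "az": 0},
  {"tx": 0, "ty": -0.055, "tz": 0, "ax": 0, "ay": 0, "az": 0},
  {"tx": 0, "ty": -0.055, "tz": 0, "ax": 0, "ay": 0, "az": 0},
])

```text
time: 14.38
eef_pos: [0.4268, -0.0275, 0.1337]
orientation: [-0.0, 1.0, 0.0, 0.0]
ft_force: [1.4, 0.1, -0.3]
gripper_width: 0.0563
```

Emit:
drive_tool([
  {"tx": 0, "ty": -0.055, "tz": 0, "ax": 0, "ay": 0, "az": 0},
  {"tx": 0, "ty": -0.045, "tz": 0, "ax": 0, "ay": 0, "az": 0},
  {"tx": 0, "ty": -0.016, "tz": 0, "ax": 0, "ay": 0, "az": 0},
  {"tx": 0, "ty": 0, "tz": 0.02, "ax": 0, "ay": 0, "az": 0},
  {"tx": 0, "ty": 0, "tz": 0, "ax": 0, "ay": 0, "az": 0},
])

```text
time: 15.0
eef_pos: [0.4262, 0.0859, 0.1128]
orientation: [0.001, 1.0, 0.0, -0.001]
ft_force: [-0.2, 0.3, 0.6]
gripper_width: 0.0562
```

Run:
```python
from look import *
for n in ['side','top']:
    c=look(n,'3',*((200,450,130,330) if n=='side' else (180,440,100,300)),3)
    print(meas(c,'VL',(.621,-.2705),.012),meas(c,'VS',(.4273,-.29),.012),meas(c,'BL'),meas(c,'fer'))
print(readout.observe()['eef_pos'])
```

```text
(array([ 0.6187, -0.2691]), array([ 0.6182, -0.2696], dtype=float32), 63.9, 461, np.float64(0.0604)) (array([ 0.4253, -0.2902]), array([ 0.4257, -0.291 ], dtype=float32), 44.7, 311, np.float64(0.0602)) (array([0.6062, 0.0638]), array([0.6068, 0.0633], dtype=float32), 29.7, 62, np.float64(0.0448)) (array([ 0.4332, -0.0915]), array([ 0.4324, -0.0913], dtype=float32), 53.0, 251, np.float64(0.0565))
(array([ 0.6191, -0.2681]), array([ 0.6198, -0.2679], dtype=float32), 61.4, 313, np.float64(0.0599)) (array([ 0.4265, -0.2895]), array([ 0.4265, -0.2898], dtype=float32), 42.6, 210, np.float64(0.0599)) (array([0.6076, 0.0639]), array([0.6078, 0.0639], dtype=float32), 24.2, 91, np.float64(0.0437)) (array([ 0.4334, -0.0914]), array([ 0.4332, -0.0917], dtype=float32), 49.7, 276, np.float64(0.0557))
[0.42698798 0.08597443 0.1138194 ]
```

View pics/side3.png

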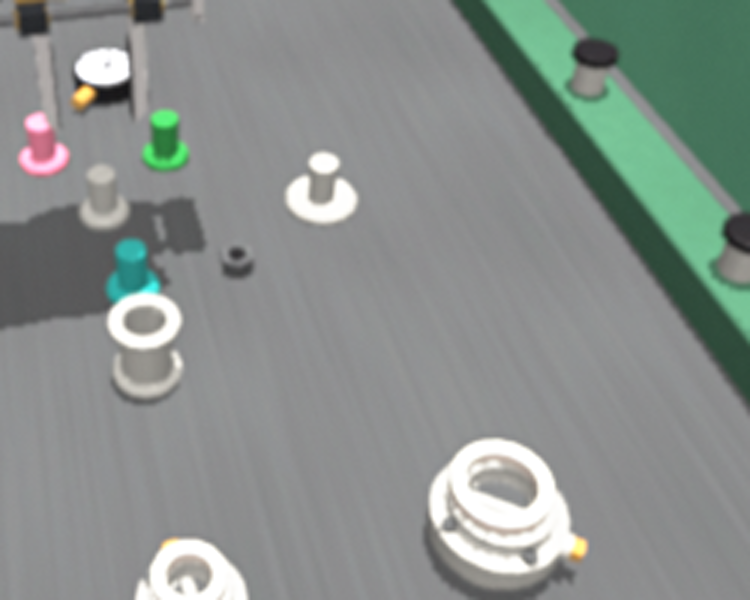

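Emit:
drive_tool([
  {"tx": -0.0008, "ty": -0.0012, "tz": 0.03, "ax": 0, "ay": 0, "az": 0},
  {"tx": 0, "ty": 0, "tz": 0.03, "ax": 0, "ay": 0, "az": 0},
  {"tx": 0, "ty": 0, "tz": 0.018, "ax": 0, "ay": 0, "az": 0},
  {"tx": 0, "ty": 0, "tz": 0, "ax": 0, "ay": 0, "az": 0},
  {"tx": 0, "ty": 0, "tz": 0, "ax": 0, "ay": 0, "az": 0},
])

```text
time: 15.72
eef_pos: [0.4267, 0.0878, 0.0365]
orientation: [-0.0, 1.0, 0.0, 0.001]
ft_force: [0.3, -1.2, 1.0]
gripper_width: 0.0563
```

Emit:
drive_tool([
  {"tx": -0.0006, "ty": 0.0006, "tz": 0.009, "ax": 0, "ay": 0, "az": 0},
  {"tx": 0, "ty": 0, "tz": 0, "ax": 0, "ay": 0, "az": 0},
  {"tx": 0, "ty": 0, "tz": 0, "ax": 0, "ay": 0, "az": 0},
])

```text
time: 16.1
eef_pos: [0.4255, 0.0873, 0.0266]
orientation: [0.0, 1.0, 0.0, 0.0]
ft_force: [-0.1, 0.2, -0.1]
gripper_width: 0.0564
```

Emit:
drive_tool([
  {"tx": 0, "ty": 0, "tz": 0, "ax": 0, "ay": 0, "az": 0},
  {"tx": 0, "ty": 0, "tz": 0, "ax": 0, "ay": 0, "az": 0},
  {"tx": 0, "ty": 0, "tz": 0, "ax": 0, "ay": 0, "az": 0},
  {"tx": 0, "ty": 0, "tz": 0, "ax": 0, "ay": 0, "az": 0},
  {"tx": 0, "ty": 0, "tz": 0, "ax": 0, "ay": 0, "az": 0},
], claw=15, newtons=30)

```text
time: 16.73
eef_pos: [0.4256, 0.0874, 0.0265]
orientation: [0.0, 1.0, 0.0, 0.0]
ft_force: [1.1, 0.3, 0.8]
gripper_width: 0.0235
```

Emit:
drive_tool([
  {"tx": 0, "ty": 0, "tz": -0.01, "ax": 0, "ay": 0, "az": 0},
  {"tx": 0, "ty": 0, "tz": -0.03, "ax": 0, "ay": 0, "az": 0},
  {"tx": 0, "ty": 0, "tz": -0.045, "ax": 0, "ay": 0, "az": 0},
  {"tx": 0, "ty": 0, "tz": -0.045, "ax": 0, "ay": 0, "az": 0},
  {"tx": 0, "ty": 0.02, "tz": -0.01, "ax": 0, "ay": 0, "az": 0},
])

```text
time: 17.35
eef_pos: [0.4264, 0.068, 0.169]
orientation: [-0.001, 1.0, 0.002, 0.002]
ft_force: [0.4, -0.4, -2.4]
gripper_width: 0.0233
```

Emit:
drive_tool([
  {"tx": 0, "ty": 0.04, "tz": 0, "ax": 0, "ay": 0, "az": 0},
  {"tx": 0, "ty": 0.05, "tz": 0, "ax": 0, "ay": 0, "az": 0},
  {"tx": 0, "ty": 0.05, "tz": 0, "ax": 0, "ay": 0, "az": 0},
  {"tx": 0, "ty": 0.05, "tz": 0, "ax": 0, "ay": 0, "az": 0},
  {"tx": 0, "ty": 0.05, "tz": 0, "ax": 0, "ay": 0, "az": 0},
])

```text
time: 17.98
eef_pos: [0.4245, -0.1748, 0.1661]
orientation: [-0.0, 1.0, 0.0, -0.0]
ft_force: [0.5, -0.3, -1.8]
gripper_width: 0.0234
```

Emit:
drive_tool([
  {"tx": 0, "ty": 0.05, "tz": 0, "ax": 0, "ay": 0, "az": 0},
  {"tx": 0, "ty": 0.045, "tz": 0, "ax": 0, "ay": 0, "az": 0},
  {"tx": 0, "ty": 0.022, "tz": 0, "ax": 0, "ay": 0, "az": 0},
  {"tx": 0, "ty": 0, "tz": 0, "ax": 0, "ay": 0, "az": 0},
  {"tx": 0, "ty": 0, "tz": 0, "ax": 0, "ay": 0, "az": 0},
])

```text
time: 18.6
eef_pos: [0.4252, -0.2892, 0.1661]
orientation: [-0.0, 1.0, 0.0, -0.0]
ft_force: [-0.1, -0.2, -1.7]
gripper_width: 0.0235
```

Emit:
drive_tool([
  {"tx": 0.0015, "ty": 0.0005, "tz": 0.03, "ax": 0, "ay": 0, "az": 0},
  {"tx": 0, "ty": 0, "tz": 0.025, "ax": 0, "ay": 0, "az": 0},
  {"tx": 0, "ty": 0, "tz": 0.015, "ax": 0, "ay": 0, "az": 0},
  {"tx": 0, "ty": 0, "tz": 0, "ax": 0, "ay": 0, "az": 0},
  {"tx": 0, "ty": 0, "tz": 0, "ax": 0, "ay": 0, "az": 0},
])

```text
time: 19.23
eef_pos: [0.4277, -0.2903, 0.0973]
orientation: [0.0, 1.0, 0.001, 0.0]
ft_force: [0.2, -0.5, -2.4]
gripper_width: 0.0232
```

Run:
```python
from look import *
c=look('side','4',200,360,250,384,4.5)
print(readout.observe()['eef_pos'])
```

```text
[ 0.42772851 -0.29033499  0.09734195]
```

View pics/side4.png

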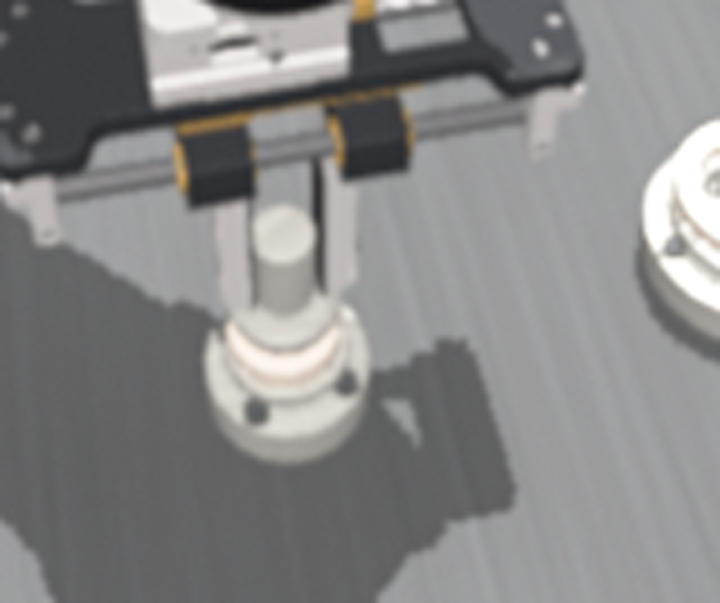

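Emit:
drive_tool([
  {"tx": -0.0005, "ty": 0, "tz": 0.005, "ax": 0, "ay": 0, "az": 0},
  {"tx": 0, "ty": 0, "tz": 0.004, "ax": 0, "ay": 0, "az": 0},
  {"tx": 0, "ty": 0, "tz": 0, "ax": 0, "ay": 0, "az": 0},
  {"tx": 0, "ty": 0, "tz": 0, "ax": 0, "ay": 0, "az": 0},
])

```text
time: 19.77
eef_pos: [0.4268, -0.2902, 0.0875]
orientation: [0.0, 1.0, 0.0, -0.0]
ft_force: [0.4, 0.3, -0.8]
gripper_width: 0.0235
```

Emit:
drive_tool([
  {"tx": 0, "ty": 0, "tz": 0.0008, "ax": 0, "ay": 0, "az": 0},
  {"tx": 0, "ty": 0, "tz": 0, "ax": 0, "ay": 0, "az": 0},
  {"tx": 0, "ty": 0, "tz": 0, "ax": 0, "ay": 0, "az": 0},
])

```text
time: 20.15
eef_pos: [0.4268, -0.2902, 0.0867]
orientation: [0.0, 1.0, 0.0, 0.0]
ft_force: [-0.9, 0.3, -1.5]
gripper_width: 0.0234
```

Emit:
drive_tool([
  {"tx": 0, "ty": 0, "tz": 0, "ax": 0, "ay": 0, "az": 0},
  {"tx": 0, "ty": 0, "tz": 0, "ax": 0, "ay": 0, "az": 0},
  {"tx": 0, "ty": 0, "tz": 0, "ax": 0, "ay": 0, "az": 0},
  {"tx": 0, "ty": 0, "tz": 0, "ax": 0, "ay": 0, "az": 0},
  {"tx": 0, "ty": 0, "tz": -0.02, "ax": 0, "ay": 0, "az": 0},
], claw=60)

```text
time: 20.78
eef_pos: [0.4261, -0.2899, 0.1061]
orientation: [-0.0, 1.0, 0.0, -0.001]
ft_force: [0.1, -0.1, 0.6]
gripper_width: 0.0562
```

Emit:
drive_tool([
  {"tx": 0, "ty": 0, "tz": -0.05, "ax": 0, "ay": 0, "az": 0},
  {"tx": 0, "ty": 0, "tz": -0.04, "ax": 0, "ay": 0, "az": 0},
  {"tx": 0.02, "ty": -0.04, "tz": 0, "ax": 0, "ay": 0, "az": 0},
  {"tx": 0.03, "ty": -0.05, "tz": 0, "ax": 0, "ay": 0, "az": 0},
  {"tx": 0.03, "ty": -0.055, "tz": 0, "ax": 0, "ay": 0, "az": 0},
])

```text
time: 21.4
eef_pos: [0.5073, -0.1438, 0.197]
orientation: [-0.0, 1.0, 0.0, 0.0]
ft_force: [0.8, -0.7, 0.0]
gripper_width: 0.056
```

Emit:
drive_tool([
  {"tx": 0.03, "ty": -0.055, "tz": 0, "ax": 0, "ay": 0, "az": 0},
  {"tx": 0.03, "ty": -0.055, "tz": 0, "ax": 0, "ay": 0, "az": 0},
  {"tx": 0.025, "ty": -0.055, "tz": 0.01, "ax": 0, "ay": 0, "az": 0},
  {"tx": 0.015, "ty": -0.04, "tz": 0.04, "ax": 0, "ay": 0, "az": 0},
  {"tx": 0, "ty": 0, "tz": 0.02, "ax": 0, "ay": 0, "az": 0},
])

```text
time: 22.02
eef_pos: [0.6059, 0.0633, 0.1242]
orientation: [-0.0, 1.0, 0.003, -0.001]
ft_force: [-0.4, -0.3, -0.3]
gripper_width: 0.0567
```

BL at (.6075, .0639), target z .027.

Emit:
drive_tool([
  {"tx": 0, "ty": 0, "tz": 0.03, "ax": 0, "ay": 0, "az": 0.1},
  {"tx": 0, "ty": 0, "tz": 0.02, "ax": 0, "ay": 0, "az": 0},
  {"tx": 0, "ty": 0, "tz": 0, "ax": 0, "ay": 0, "az": 0},
  {"tx": 0, "ty": 0, "tz": 0, "ax": 0, "ay": 0, "az": 0},
])

```text
time: 22.52
eef_pos: [0.6068, 0.0592, 0.0777]
orientation: [-0.0, 1.0, -0.001, 0.001]
ft_force: [0.4, 0.2, 0.8]
gripper_width: 0.0564
```

Run:
```python
from look import *
for n in ['side','top']:
    c=look(n,'5',*((200,450,190,384) if n=='side' else (220,470,110,310)),3)
    w=cloud(c); 
    for nm,xy in [('VS',(.4273,-.29))]:
        OB['BV']=(xy,.098,.110,.104,.03); print(n,meas(c,'BV'))
        OB['BV2']=(xy,.063,.074,.068,.03); print(n,meas(c,'BV2'))
    print(meas(c,'VL',(.621,-.2705),.012))
print(readout.observe()['eef_pos'])
```

```text
side (array([ 0.4265, -0.2898]), array([ 0.4254, -0.2899], dtype=float32), 27.3, 178, np.float64(0.1043))
side (array([ 0.4255, -0.2904]), array([ 0.4241, -0.2958], dtype=float32), 42.8, 284, np.float64(0.0681))
(array([ 0.6184, -0.2689]), array([ 0.6182, -0.2696], dtype=float32), 64.0, 465, np.float64(0.0603))
top (array([ 0.426 , -0.2883]), array([ 0.4262, -0.2884], dtype=float32), 24.8, 131, np.float64(0.1041))
top (array([ 0.4261, -0.2879]), array([ 0.4243, -0.2828], dtype=float32), 41.6, 193, np.float64(0.0679))
(array([ 0.6191, -0.2681]), array([ 0.6195, -0.2676], dtype=float32), 61.4, 308, np.float64(0.0598))
[0.60682936 0.05951041 0.07777295]
```

View pics/side5.png

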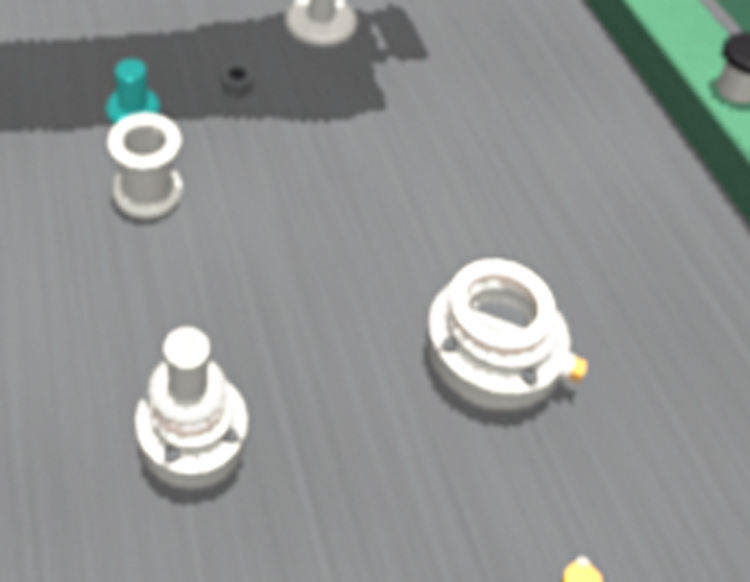

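The small blank stands upright and centred on its ring; heights 104/68 mm match. Now the large blank.

Emit:
drive_tool([
  {"tx": 0.0007, "ty": -0.0045, "tz": 0.01, "ax": 0, "ay": 0, "az": 0},
  {"tx": 0, "ty": 0, "tz": 0.02, "ax": 0, "ay": 0, "az": 0},
  {"tx": 0, "ty": 0, "tz": 0.01, "ax": 0, "ay": 0, "az": 0},
  {"tx": 0, "ty": 0, "tz": 0, "ax": 0, "ay": 0, "az": 0},
  {"tx": 0, "ty": 0, "tz": 0, "ax": 0, "ay": 0, "az": 0},
])

```text
time: 23.25
eef_pos: [0.6071, 0.0639, 0.0369]
orientation: [0.0, 1.0, -0.001, 0.0]
ft_force: [0.2, -0.5, -0.2]
gripper_width: 0.0564
```

Emit:
drive_tool([
  {"tx": 0, "ty": 0, "tz": 0.0098, "ax": 0, "ay": 0, "az": 0},
  {"tx": 0, "ty": 0, "tz": 0, "ax": 0, "ay": 0, "az": 0},
  {"tx": 0, "ty": 0, "tz": 0, "ax": 0, "ay": 0, "az": 0},
])

```text
time: 23.62
eef_pos: [0.607, 0.0641, 0.0269]
orientation: [0.0, 1.0, -0.0, -0.0]
ft_force: [-0.2, -0.6, 0.7]
gripper_width: 0.0564
```

Emit:
drive_tool([
  {"tx": 0, "ty": 0, "tz": 0, "ax": 0, "ay": 0, "az": 0},
  {"tx": 0, "ty": 0, "tz": 0, "ax": 0, "ay": 0, "az": 0},
  {"tx": 0, "ty": 0, "tz": 0, "ax": 0, "ay": 0, "az": 0},
  {"tx": 0, "ty": 0, "tz": 0, "ax": 0, "ay": 0, "az": 0},
  {"tx": 0, "ty": 0, "tz": 0, "ax": 0, "ay": 0, "az": 0},
], claw=15)

```text
time: 24.25
eef_pos: [0.6072, 0.0641, 0.027]
orientation: [0.0, 1.0, -0.0, 0.0]
ft_force: [1.4, -0.4, -0.1]
gripper_width: 0.0236
```

Emit:
drive_tool([
  {"tx": 0, "ty": 0, "tz": -0.01, "ax": 0, "ay": 0, "az": 0},
  {"tx": 0, "ty": 0, "tz": -0.03, "ax": 0, "ay": 0, "az": 0},
  {"tx": 0, "ty": 0, "tz": -0.045, "ax": 0, "ay": 0, "az": 0},
  {"tx": 0, "ty": 0, "tz": -0.045, "ax": 0, "ay": 0, "az": 0},
  {"tx": 0, "ty": 0.02, "tz": -0.01, "ax": 0, "ay": 0, "az": 0},
])

```text
time: 24.88
eef_pos: [0.6079, 0.0451, 0.1698]
orientation: [-0.001, 1.0, 0.001, 0.002]
ft_force: [1.5, -0.8, -3.3]
gripper_width: 0.0237
```

Emit:
drive_tool([
  {"tx": 0.002, "ty": 0.04, "tz": 0, "ax": 0, "ay": 0, "az": 0},
  {"tx": 0.002, "ty": 0.05, "tz": 0, "ax": 0, "ay": 0, "az": 0},
  {"tx": 0.002, "ty": 0.05, "tz": 0, "ax": 0, "ay": 0, "az": 0},
  {"tx": 0.002, "ty": 0.05, "tz": 0, "ax": 0, "ay": 0, "az": 0},
  {"tx": 0.002, "ty": 0.05, "tz": 0, "ax": 0, "ay": 0, "az": 0},
])

```text
time: 25.5
eef_pos: [0.6157, -0.1982, 0.1661]
orientation: [-0.0, 1.0, -0.001, -0.001]
ft_force: [1.0, 1.0, -3.1]
gripper_width: 0.0235
```

Emit:
drive_tool([
  {"tx": 0.002, "ty": 0.045, "tz": 0, "ax": 0, "ay": 0, "az": 0},
  {"tx": 0, "ty": 0.03, "tz": 0, "ax": 0, "ay": 0, "az": 0},
  {"tx": 0, "ty": 0, "tz": 0, "ax": 0, "ay": 0, "az": 0},
  {"tx": 0, "ty": 0, "tz": 0, "ax": 0, "ay": 0, "az": 0},
])

```text
time: 26.0
eef_pos: [0.6181, -0.2707, 0.1662]
orientation: [-0.0, 1.0, -0.001, -0.001]
ft_force: [0.1, -0.2, -2.8]
gripper_width: 0.0235
```

Target z ≈ .087.

Emit:
drive_tool([
  {"tx": 0.001, "ty": -0.0005, "tz": 0.03, "ax": 0, "ay": 0, "az": 0},
  {"tx": 0, "ty": 0, "tz": 0.025, "ax": 0, "ay": 0, "az": 0},
  {"tx": 0, "ty": 0, "tz": 0.012, "ax": 0, "ay": 0, "az": 0},
  {"tx": 0, "ty": 0, "tz": 0, "ax": 0, "ay": 0, "az": 0},
  {"tx": 0, "ty": 0, "tz": 0, "ax": 0, "ay": 0, "az": 0},
])

```text
time: 26.62
eef_pos: [0.6202, -0.2705, 0.1009]
orientation: [0.0, 1.0, -0.0, 0.001]
ft_force: [0.6, -0.4, -2.9]
gripper_width: 0.0236
```

Emit:
drive_tool([
  {"tx": 0, "ty": -0.0008, "tz": 0.007, "ax": 0, "ay": 0, "az": 0},
  {"tx": 0, "ty": 0, "tz": 0.005, "ax": 0, "ay": 0, "az": 0},
  {"tx": 0, "ty": 0, "tz": 0, "ax": 0, "ay": 0, "az": 0},
  {"tx": 0, "ty": 0, "tz": 0, "ax": 0, "ay": 0, "az": 0},
])

```text
time: 27.12
eef_pos: [0.6197, -0.2697, 0.088]
orientation: [0.0, 1.0, -0.0, 0.0]
ft_force: [0.6, 0.2, -3.0]
gripper_width: 0.0235
```

Emit:
drive_tool([
  {"tx": 0, "ty": 0, "tz": 0.001, "ax": 0, "ay": 0, "az": 0},
  {"tx": 0, "ty": 0, "tz": 0, "ax": 0, "ay": 0, "az": 0},
  {"tx": 0, "ty": 0, "tz": 0, "ax": 0, "ay": 0, "az": 0},
])

```text
time: 27.5
eef_pos: [0.6198, -0.2697, 0.087]
orientation: [0.0, 1.0, -0.0, 0.0]
ft_force: [-0.3, 0.0, -1.0]
gripper_width: 0.0236
```

Emit:
drive_tool([
  {"tx": 0, "ty": 0, "tz": 0, "ax": 0, "ay": 0, "az": 0},
  {"tx": 0, "ty": 0, "tz": 0, "ax": 0, "ay": 0, "az": 0},
  {"tx": 0, "ty": 0, "tz": 0, "ax": 0, "ay": 0, "az": 0},
  {"tx": 0, "ty": 0, "tz": 0, "ax": 0, "ay": 0, "az": 0},
  {"tx": 0, "ty": 0, "tz": -0.02, "ax": 0, "ay": 0, "az": 0},
], claw=60)

```text
time: 28.12
eef_pos: [0.619, -0.2693, 0.1065]
orientation: [-0.0, 1.0, -0.0, -0.001]
ft_force: [1.6, 0.4, -0.3]
gripper_width: 0.0561
```

Emit:
drive_tool([
  {"tx": 0, "ty": 0, "tz": -0.05, "ax": 0, "ay": 0, "az": 0},
  {"tx": 0, "ty": 0, "tz": -0.05, "ax": 0, "ay": 0, "az": 0},
  {"tx": 0, "ty": -0.04, "tz": 0, "ax": 0, "ay": 0, "az": 0},
  {"tx": 0, "ty": -0.055, "tz": 0, "ax": 0, "ay": 0, "az": 0},
  {"tx": 0, "ty": -0.055, "tz": 0, "ax": 0, "ay": 0, "az": 0},
])

```text
time: 28.75
eef_pos: [0.6198, -0.1183, 0.2085]
orientation: [-0.0, 1.0, -0.001, 0.001]
ft_force: [0.5, -0.4, -0.0]
gripper_width: 0.0565
```

Emit:
drive_tool([
  {"tx": 0, "ty": -0.055, "tz": 0, "ax": 0, "ay": 0, "az": 0},
  {"tx": 0, "ty": -0.055, "tz": 0, "ax": 0, "ay": 0, "az": 0},
  {"tx": 0, "ty": -0.05, "tz": 0, "ax": 0, "ay": 0, "az": 0},
  {"tx": 0, "ty": 0, "tz": 0, "ax": 0, "ay": 0, "az": 0},
  {"tx": 0, "ty": 0, "tz": 0, "ax": 0, "ay": 0, "az": 0},
])

```text
time: 29.38
eef_pos: [0.6201, 0.0397, 0.2079]
orientation: [0.0, 1.0, -0.001, 0.0]
ft_force: [0.1, -0.2, -0.5]
gripper_width: 0.0559
```

Run:
```python
from look import *
for n in ['side','top']:
    c=look(n,'6',*((200,450,190,384) if n=='side' else (220,470,110,310)),3)
    for nm,xy in [('VS',(.4273,-.29)),('VL',(.621,-.27))]:
        for lab,z,r in [('grip',.104,.03),('disc',.068,.04),('ring',.060,.04)]:
            if lab=='ring' : continue
            OB['q']=(xy,z-.005,z+.006,z,r); print(n,nm,lab,meas(c,'q'))
    for k in ['fer','nut','gauge']: print(k,meas(c,k))
print(readout.observe()['eef_pos'])
```

```text
side VS grip (array([ 0.4249, -0.2895]), array([ 0.4254, -0.2896], dtype=float32), 27.6, 173, np.float64(0.1045))
side VS disc (array([ 0.4251, -0.2897]), array([ 0.4242, -0.2955], dtype=float32), 42.6, 276, np.float64(0.0684))
side VL grip (array([ 0.6169, -0.2684]), array([ 0.6174, -0.2692], dtype=float32), 27.1, 145, np.float64(0.1045))
side VL disc (array([ 0.6167, -0.2701]), array([ 0.614 , -0.2745], dtype=float32), 62.1, 590, np.float64(0.0687))
fer (array([ 0.4332, -0.0915]), array([ 0.4326, -0.0913], dtype=float32), 53.0, 254, np.float64(0.0563))
nut (array([0.5202, 0.0011]), array([0.52 , 0.002], dtype=float32), 31.6, 79, np.float64(0.0151))
gauge (array([0.4453, 0.2648]), array([0.4509, 0.2687], dtype=float32), 84.7, 238, np.float64(0.0257))
top VS grip (array([ 0.426 , -0.2884]), array([ 0.4261, -0.2885], dtype=float32), 24.8, 130, np.float64(0.1041))
top VS disc (array([ 0.4261, -0.2879]), array([ 0.4244, -0.2829], dtype=float32), 41.6, 194, np.float64(0.0679))
top VL grip (array([ 0.6182, -0.2685]), array([ 0.6184, -0.2685], dtype=float32), 25.8, 116, np.float64(0.1038))
top VL disc (array([ 0.6183, -0.2679]), array([ 0.6146, -0.2653], dtype=float32), 60.8, 439, np.float64(0.0681))
fer (array([ 0.4334, -0.0914]), array([ 0.4333, -0.0919], dtype=float32), 49.7, 280, np.float64(0.056))
nut (array([0.5211, 0.0017]), array([0.5211, 0.0015], dtype=float32), 27.5, 104, np.float64(0.0141))
gauge None
[0.62003171 0.03887159 0.20756626]
```

View pics/side6.png

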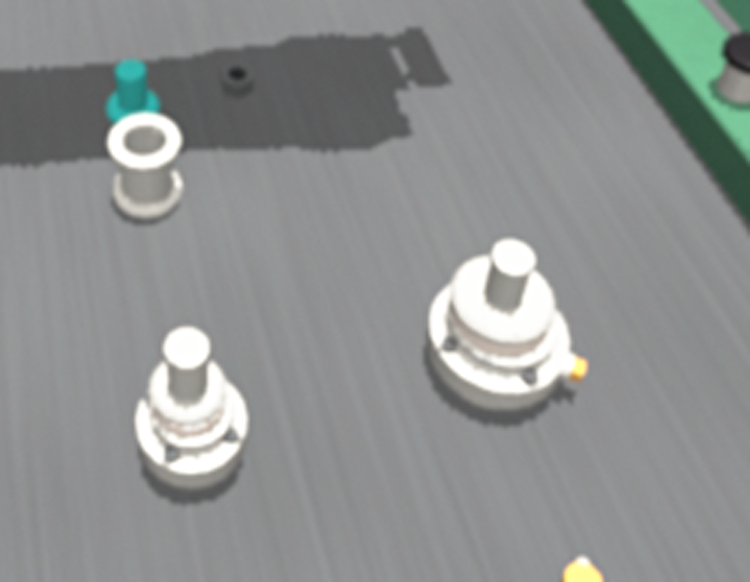

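View pics/top6.png

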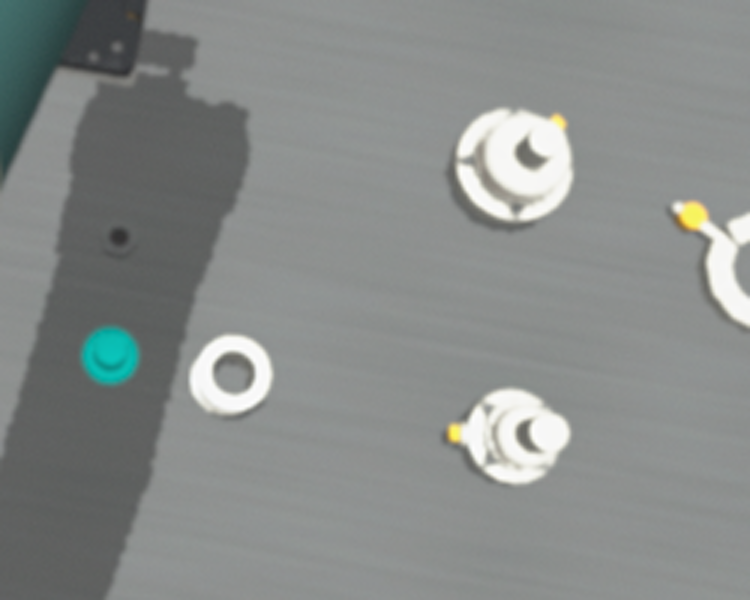

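```bash
python3 -c "
from bench import hand_in,readout
print(readout.observe()['time']); print(hand_in())"
```

```text
29.475
the job is handed in; nothing more can be done
None
```

I placed both sealing rings and then both steel blanks on their matching valves, and handed the job in at 29.5 s of the 99 s allowed.

- **Large valve:** the ring lay flat about 3 mm off the axis, measured before the blank covered it. The blank is upright, about 4 mm off at most.
- **Small valve:** the ring was about 1 mm off the axis, with the same caveat. The blank is upright, about 2 mm off.
- **Heights:** grip tops measured 104 mm and disc tops 68 mm above the bench on both valves, so each blank sits flat on its ring. The ring tops had measured 60 mm.
- **Gripper:** it is open and well clear of everything.
- **Bystanders:** the spool and nut measured in the same place as at the start in both views. The arm hid the gauge from the top camera at the end. The side view puts it within about 4 mm of its first reading, which is about the noise of that fit, since the stem is caught in it. I never touched the gauge or the coloured look-alikes.

The two cameras differed by about 1 to 2 mm on the placed parts, which is within the stated calibration. No check failed.

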